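Fresh sample tray under the cooling car's spout

ROBOT

A 6-joint arm with a two-finger parallel gripper is mounted at the origin on the work surface. World frame = base frame: x ahead of the robot, y to its left, z up, the work surface at z = 0. Lengths are in mm, angles in degrees, forces in N, time in s.
With the tool pointing down it reaches from about 250 to 775 mm from the base axis. Payload 4 kg.
Tool frame: the origin (TCP) lies at the very end of the fingers, on their centre line; the grasp point (between the pads) lies 19 mm behind it (manip.grip_depth is the distance from the TCP to the grasp point, in mm); z points along the fingers, y is the line along which they close (so a half turn about z gives the same grasp; the last joint's range is limited). The gripper opens to 94 mm and grips with 3 to 60 N. Pads are 16 mm wide; open, the fingers measure 119 mm over their backs; the gripper's body (75 mm by 177 mm) begins 78 mm behind the grasp point.
Start: joints at [-71.568, 4.996, 78.535, -0, 96.463, -5.907], TCP at [226.676, -501.137, 205.506] pointing down, gripper open.
Joint ranges: [-177.83, 177.83], [-43.37, 116.18], [15.69, 146.23], [-61.86, 241.86], [9.47, 152.12], [-147.06, 147.06]. Speed limits (degrees/s): [159.86, 159.86, 180, 180, 180, 180].

INTERFACE

Orientations are given as [roll, pitch, yaw] about the fixed x, y, z axes, in that order (R = Rz(yaw) Ry(pitch) Rx(roll)).
In Python, from plant import manip, imaging, hand_in gives the robot as it stands. The module is installed in compiled form; this text tells all that it offers.
- The arm moves only by the tool carry_out, never from a script. Its argument "increments" is text: rows parted by semicolons, each of 6 numbers parted by spaces: the shift along the tool's x, y, z each as a share of 0.025 m, from -1 to 1, then the turn, a rotation vector about the tool's x, y, z each as a share of 0.1 rad, from -1 to 1. In form: dx dy dz ax ay az; .... A call has 1 to 20 rows; each row shifts and turns the commanded pose from where the row before left it, along the tool's axes as they then stand; what a row does not reach is not made up. A row lasts 1/8 s, in which the tool goes at most 62.5 mm and 10.7 degrees, less where a joint would pass 70% of its speed; a pose out of reach is approached as far as the arm can. A call with a number of a shift or a turn outside -1 to 1 is refused whole. A call with a gripper value outside its range is refused whole. "grip" is the opening, from 0 (shut) to 1 (fully open), set as the call begins (left out, the last holds). The fingers move at their own pace and stop on an object; "newtons" is the grip in N (left out, the last holds). Time passes only in rows, so rows that do not move let the fingers close. It gives the time, the measured TCP pose, the force, the opening and the grip force at its end, in the units of the state.
- manip.state(): the state, without advancing time (a new reading comes with each control period).
- imaging.grab_frame(name): name is "scene" or "top"; returns the picture (384x512x3 uint8, blue, green, red); there is no depth.
- imaging.calibration(name): a dict with "K" (3x3 intrinsics, pixels), "R" (3x3) and "t" (3): a world point X has camera coordinates R X + t. Camera axes: x right, y down, z forward; pixel columns grow to the right and rows downward; lengths in mm; the calibration is good to about 2 mm. A picture is of the moment at which its call begins. calibration takes no time and is no camera call.
- hand_in(): hands the job in; it is judged then, once.
The state is a dict: "time_s": time; "q": joint angles; "joint_vel": joint speeds; "effort": joint torques, N m; "ee_pos": TCP position; "eef_rot": TCP orientation; "ft_force": force on the tool from outside, world axes, zero at the start; "torque": the same for the moment, N m; "gripper_width": finger opening in mm; "finger_force": force on a finger pad.
Only numpy, scipy, OpenCV 4.12 (cv2) and the standard library are available. Lean on these libraries where they do the work, as an engineer would, in place of code of your own. Each camera call takes 0.05 s, during which the arm holds its last target. There are 200 camera calls.

TASK

Push the roaster's cooling car along its rail to the discharge station, the next station away from the drum, so that its index plunger clicks into the notch there. Then take one fresh tray, just the top one, from the stack of clinging blue sample trays: peel it by raising one corner a good 3 cm first while the opposite corner stays down in the stack, then lift it away without shifting the rest of the stack or the other things on the bench. Finish while holding the tray level and still in the gripper, close under the lip of the car's spout, touching nothing else, so that it would catch the sample.

Things in the scene. Friction and masses are not known exactly. Their poses are not given: they have to be found in the camera images.
- roaster: fixed navy sample roaster, drum to the robot's left, with a straight cooling rail on an aluminium beam. Origin on the bench under the rail's middle line at the discharge station; y along the rail towards the drum, x away from the robot, z up. Beam: 110 mm wide, y -140 to +280, z 124 to 140 mm; open below from y -85 to +145 mm. Yellow marks and notches show the two stations.
- station (a point): where the car's underside centre is when it is seated at the discharge station: on the rail's middle line, 164 mm above the bench
- car (a joint): travel of the cooling car in m, towards -y of the roaster; 0 at the loading station by the drum, 0.180 in the discharge notch (seated: 0.177 to 0.183); end stop at 0.235. It slides with about 1 N and stays where it is left; its spring plunger drops into the notch and pulls the car in from about 3 mm; some 5 N pull it out again.
- handle (a point): middle of the car's bail handle: black round bar, 16 mm thick, 76 mm long, along x of the roaster body (across the rail), axis 269 mm above the bench; free on both sides to be straddled or pinched from above. The car is an open sieve box, 96 x 120 mm (120 along the rail), walls' top 222 mm above the bench.
- spout_lip (a point): middle of the outer lower edge of the car's spout, a chute 66 mm wide that slopes down from the car towards the robot (-x of the roaster body); the lip is 130 mm above the bench (6 mm above the underside of the beam) and 121 mm from the rail's middle line. The car's near wall stands 73 mm behind it.
- tray: top blue sample tray: rectangle with cut corners, 190 (x) x 150 (y) x 48 mm, 0.13 kg. Origin: centre of its underside, z up. Rim 9 mm thick, 16 mm high, upright; inside, a ledge 12 mm below the rim's top (put fingertips about 9 mm deep). Nests rim on rim, rim's top 160 mm above the bench. Clings at each corner until that corner is up 7 mm: 3 to 6 N at one corner, more straight up.
- corner1 (a point): top of the tray's rim, middle of its thickness, at (74, 54, 48) mm in the tray's frame: middle of a cut corner, a straight piece of rim 49 mm long, fit to be pinched from above; its outward direction is at 45 degrees between the tray's +x and +y
- corner2 (a point): top of the tray's rim, middle of its thickness, at (-74, 54, 48) mm in the tray's frame: middle of a cut corner, a straight piece of rim 49 mm long, fit to be pinched from above; its outward direction is at 45 degrees between the tray's -x and +y
- corner3 (a point): top of the tray's rim, middle of its thickness, at (-74, -54, 48) mm in the tray's frame: middle of a cut corner, a straight piece of rim 49 mm long, fit to be pinched from above; its outward direction is at 45 degrees between the tray's -x and -y
- corner4 (a point): top of the tray's rim, middle of its thickness, at (74, -54, 48) mm in the tray's frame: middle of a cut corner, a straight piece of rim 49 mm long, fit to be pinched from above; its outward direction is at 45 degrees between the tray's +x and -y
- stack: the rest of the stack, seven nested blue trays pressed firmly together, 144 mm high to their top rim, same outline as the tray, 1 kg, loose on the bench (it can be dragged along with the tray); origin at the centre of its underside
- bowl_a: a white ceramic cupping bowl, 92 mm wide, 58 mm high; origin at its underside. Leave it alone
- bowl_b: another white ceramic cupping bowl, 92 mm wide, 58 mm high; origin at its underside. Leave it alone
- jar: an amber glass sample jar with a brass-coloured cap, 110 mm high; origin at its underside. Leave it alone
- canister: an aluminium canister 125 mm high; origin at its underside. Leave it alone
- trier: a brass sample trier (half-round trough 22 mm wide, 190 mm long with its black handle) lying flat, 24 mm high; origin at its underside. Leave it alone
- brush: a bench brush about 200 mm long lying flat; origin at its underside. Leave it alone
Mind the look-alikes: they are no part of the job. There is more than one size of the stack; the job needs the smaller.

How it is judged:
By the outcome, as a careful person would: the job done as asked, in the order asked, and still so for the second after the job is handed in, while the arm keeps its last pose, push and grip.
It also fails if it takes over 62 s, if anything falls off the work surface, if the arm or the gripper's body presses on something with over 40 N, if the wrist force passes 120 N, or if a joint passes its speed limit or range.

## Working session

There is one attempt and no reset: what is moved stays moved. The work goes in short steps, Python scripts to look and compute and a tool call to move; the robot and the scene stay as the last step left them, time stands still between calls to the robot, and variables do not carry over. Pictures are saved under pics/ and viewed, at most 10 in all, crops included, and the job is handed in when it is done.

Besides the shell and the picture viewer there is one more tool, called in YAML: its name, and indented under it one key for each argument. carry_out: Moves the arm, as the interface text tells. Its arguments: {"type":"object","properties":{"increments":{"type":"string"},"grip":{"type":"number"},"newtons":{"type":"number"}},"required":["increments"]}

```bash
mkdir -p pics
python3 - <<'E'
from plant import manip, imaging
import cv2,numpy as np
for n in("scene","top"):
    f=imaging.grab_frame(n); cv2.imwrite(f"pics/{n}0.png",cv2.resize(f,(800,600),interpolation=cv2.INTER_CUBIC)); cv2.imwrite(f"{n}0_raw.png",f)
    c=imaging.calibration(n); print(n,np.round(c["K"],1).tolist(),np.round(c["R"],4).tolist(),np.round(c["t"],1).tolist())
s=manip.state(); print({k:np.round(v,2).tolist() for k,v in s.items()}, manip.grip_depth)
E
```

```text
scene [[484.3, 0.0, 256.4], [0.0, 484.3, 196.0], [0.0, 0.0, 1.0]] [[0.3148, 0.9492, -0.0011], [0.8059, -0.2679, -0.528], [-0.5014, 0.1654, -0.8493]] [-141.3, -306.5, 1971.7]
top [[413.1, 0.0, 259.6], [0.0, 413.1, 194.4], [0.0, 0.0, 1.0]] [[0.0188, -0.9998, 0.0024], [-0.9897, -0.0189, -0.1416], [0.1416, 0.0003, -0.9899]] [-28.3, 502.1, 1311.2]
{'time_s': 0.1, 'q': [-71.57, 5.03, 78.62, -0.0, 96.46, -5.91], 'joint_vel': [-0.09, -0.12, -0.31, 0.04, -0.01, 0.07], 'effort': [0.0, -34.13, -30.33, 0.07, 0.03, -0.0], 'ee_pos': [226.51, -500.63, 204.42], 'eef_rot': [-179.89, -0.01, 24.34], 'ft_force': [-0.03, -0.31, -1.02], 'torque': [-0.01, -0.0, 0.02], 'finger_force': 0.0, 'gripper_width': 93.88} 18.8
```

View pics/scene0.png

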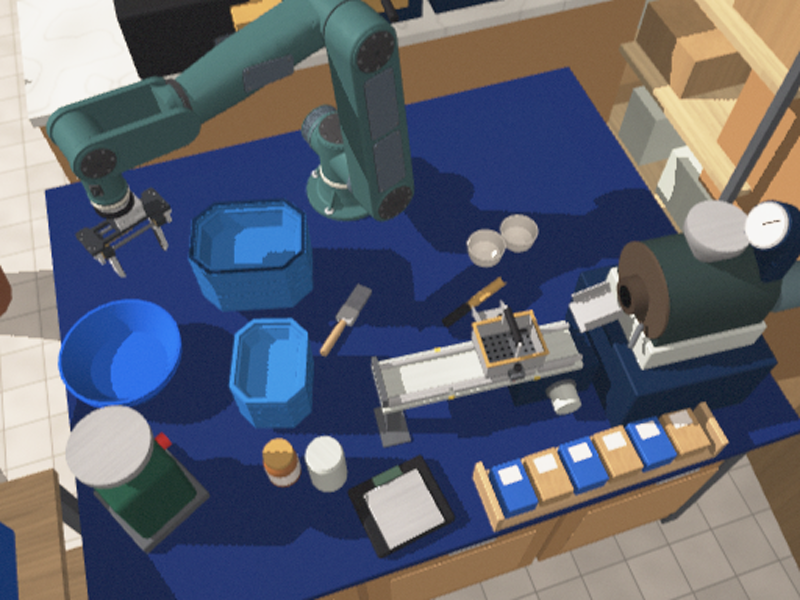

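View pics/top0.png

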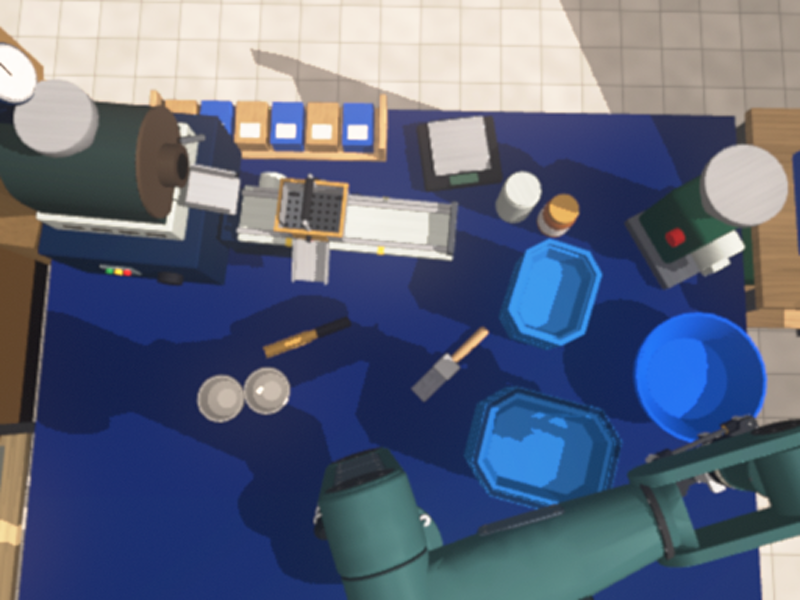

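Run:
```python
import cv2,numpy as np
t=cv2.imread("top0_raw.png");s=cv2.imread("scene0_raw.png")
def crop(f,u,v,w=80,h=60):
    c=cv2.resize(f[v:v+h,u:u+w],(400,300),interpolation=cv2.INTER_CUBIC)
    for i in range(0,w,10):
        cv2.putText(c,str(u+i),(i*5,8),0,.3,(0,255,255)); c[::4,i*5]=(0,255,255)
    for i in range(0,h,10):
        cv2.putText(c,str(v+i),(0,i*5+4),0,.3,(0,255,255)); c[i*5,::4]=(0,255,255)
    return c
m=np.vstack([np.hstack([crop(t,315,150,80,75)if 0 else cv2.resize(crop(t,315,147,96,75)[:,:],(400,300)) if 0 else crop(t,312,150,80,76)[:300,:] if 0 else crop(t,315,152,80,60)[:], crop(s,140,202,80,60)]),np.hstack([crop(t,150,110),crop(s,290,182)])])
cv2.imwrite("pics/crop1.png",m)
```

```text
(no output)
```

View pics/crop1.png

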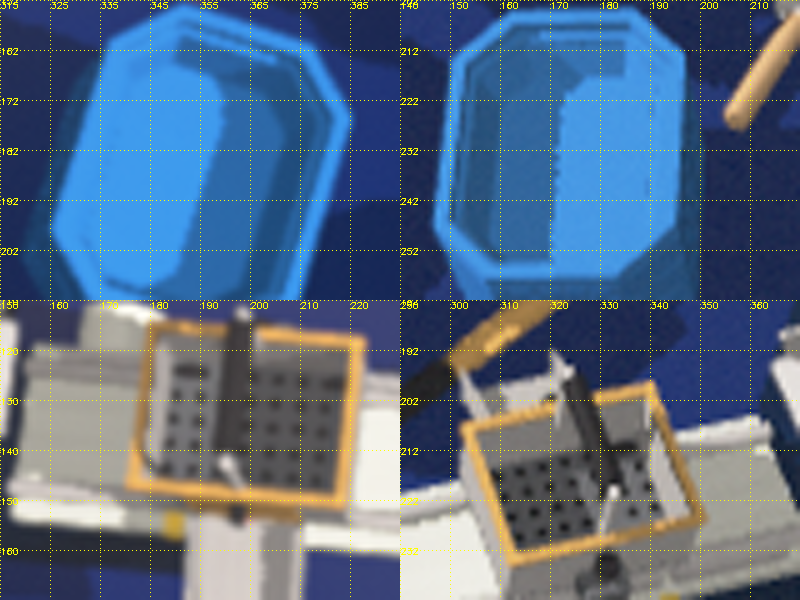

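Small stack's top rim (top px ~355,187; scene px ~172,231) and the car with its bail (top ~198,130; scene ~327,210) are clear. Look-alikes: the large stack (top ~349,285) and the round blue bowl (top ~447,240) are rejected by size and shape.

```bash
cat > h.py <<'E'
import numpy as np
from scipy.optimize import least_squares
from scipy.spatial.transform import Rotation as Ro
from plant import imaging
C={n:imaging.calibration(n) for n in("scene","top")}
def proj(n,X):
    c=C[n]; p=(np.array(c["R"])@np.atleast_2d(X).T).T+np.array(c["t"]).ravel(); p=p@np.array(c["K"]).T; return p[:,:2]/p[:,2:]
def tri(a,b): # top,scene pixel
    r=least_squares(lambda X:np.r_[proj("top",X)[0]-a,proj("scene",X)[0]-b],[500,0,150.]); return r.x,np.abs(r.fun).max()
def place(m,p): # p=x,y,z,yawdeg
    return Ro.from_euler("z",p[3],degrees=True).apply(m)+p[:3]
def fit(m,top,scene,p0):
    """m: Nx3; top/scene: dict idx->px"""
    def f(p):
        W=place(m,p); return np.concatenate([(proj(n,W[list(d)])-np.array(list(d.values()))).ravel() for n,d in(("top",top),("scene",scene)) if d])
    r=least_squares(f,p0,loss="soft_l1"); return r.x,f(r.x)
L=35.6
OCT=np.array([(95-L,75,0),(95,75-L,0),(95,-75+L,0),(95-L,-75,0),(-95+L,-75,0),(-95,-75+L,0),(-95,75-L,0),(-95+L,75,0)])
E
cat > m1.py <<'E'
from h import *
import cv2
np.set_printoptions(precision=1,suppress=True)
car=np.array([(48,60,0),(48,-60,0),(-48,-60,0),(-48,60,0)])
T=[(179.6,114.4),(223,117.4),(220,151.6),(175.6,147.6)];S=[(351,226),(312.4,235),(302.6,208),(340.6,198.6)]
for a,b in zip(T,S): print(*tri(a,b))
p,r=fit(car,dict(enumerate(T)),dict(enumerate(S)),[600,150,222,0]);print("car",p,r)
print("handle far",*tri((198,115),(332.4,218)),"near",*tri((196.4,142),(324.4,196)))
# tray: masks
for n,seed in(("top",(340,185)),("scene",(185,235))):
    f=cv2.imread(n+"0_raw.png")
    h=cv2.cvtColor(f,cv2.COLOR_BGR2HSV)
    print(n,"hsv rim samples",[h[v,u].tolist() for u,v in ([(380,192),(345,157),(326,195)] if n=="top" else [(148,240),(170,205),(196,230)])])
Sv=[(150.6,215),(160.2,204.2),(186.4,203.6),(197,214),(196.6,247),(183,257),(161,257.6),(147,246.4)]
# scene is x down,y right: start index: find best cyclic shift, orientation
best=None
for sh in range(8):
  for d in(1,-1):
    S2={(sh+d*i)%8:q for i,q in enumerate(Sv)}
    p,r=fit(OCT,{},S2,[480,-280,160,80]) if 0 else (None,None)
    for y0 in(60,90,120):
        f=lambda p:np.r_[(proj("scene",place(OCT,p))[list(S2)]-np.array(list(S2.values()))).ravel(),(p[2]-160)/20]
        q=least_squares(f,[480,-280,160,y0])
        if best is None or q.cost<best[0]: best=(q.cost,q.x,S2)
print("scene only",best[0],best[1])
W=place(OCT,best[1]);print(proj("top",W))
p=best[1];Tm=[(336.4,161),(351,153),(376.6,160.4),(385.4,175),(325,198)]
pt=proj("top",W);Td={int(np.argmin(np.hypot(*(pt-q).T))):q for q in Tm}
p,r=fit(OCT,Td,best[2],p);print("tray",p,r)
E
python3 m1.py
```

```text
[706.6 217.5 215.4] 0.042305255124063024
[699.4  92.5 218.5] 0.4591113167245453
[599.5  99.2 212.9] 0.7794538506710751
[607.5 225.1 216.8] 0.32121411827523616
car [653.5 158.6 217.   -3.6] [ 0.6  0.3 -1.5  0.6 -1.7 -1.4  1.  -0.7 -0.7 -0.5  0.3 -0.5  0.4 -0.1
 -1.1  0.8]
handle far [688.1 156.2 267.9] 0.12689417942681303 near [611.1 159.4 270.3] 1.0694328528423398
top hsv rim samples [[107, 191, 186], [104, 186, 236], [105, 190, 225]]
scene hsv rim samples [[105, 176, 228], [105, 175, 229], [105, 173, 146]]
scene only 8.90844070950533 [ 513.6 -300.5  152.   -15.8]
[[335.2 161.2]
 [349.7 153.5]
 [374.9 160.9]
 [383.4 175.4]
 [373.4 213.2]
 [358.7 221.2]
 [332.9 213.5]
 [324.6 198.6]]
tray [ 514.8 -301.9  155.1  -16.5] [-0.2 -0.6 -0.2 -0.1 -0.6  0.2 -1.1  0.3  0.1 -0.3 -0.5 -0.7  1.7  0.3
 -0.3  0.3 -0.3 -1.  -1.2 -0.8  0.3  0.1 -3.5  0.2 -0.1  1.2]
```

carry_out:
  increments: "0 0 -0.92 0 0 0.97; 0 0 -0.92 0 0 0.97; 0 0 -0.92 0 0 0.97; 0 0 -0.92 0 0 0.97; 0 0 -0.92 0 0 0.97; 0.54 -0.97 0 0 0 0; 0.54 -0.97 0 0 0 0; 0.54 -0.97 0 0 0 0; 0.54 -0.97 0 0 0 0; 0.54 -0.97 0 0 0 0; 0.54 -0.97 0 0 0 0; 0.54 -0.97 0 0 0 0; 0.54 -0.97 0 0 0 0; 0.54 -0.97 0 0 0 0; 0.54 -0.97 0 0 0 0; 0.54 -0.97 0 0 0 0; 0.54 -0.97 0 0 0 0; 0.54 -0.97 0 0 0 0; 0.54 -0.97 0 0 0 0; 0.54 -0.97 0 0 0 0"
  grip: 1

```text
time_s: 2.6
ee_pos: [450.9, -149.3, 319.9]
eef_rot: [-180.0, 0.1, -3.4]
ft_force: [-0.1, -0.3, -0.3]
gripper_width: 94.1
finger_force: 0.0
```

```bash
cat >> h.py <<'E'
def go(target,yaw=None,R=None):
    """mm in tool axes and rotvec(rad) tool axes from measured pose"""
    from plant import manip
    s=manip.state(); R0=Ro.from_euler("xyz",s["eef_rot"],degrees=True)
    Rt=R or Ro.from_euler("xyz",[180,0,s["eef_rot"][2] if yaw is None else yaw],degrees=True)
    print("t",s["time_s"],"ee",np.round(s["ee_pos"],1),np.round(s["eef_rot"],2),"w",round(s["gripper_width"],1),"F",np.round(s["ft_force"],1))
    print("shares shift",np.round(R0.inv().apply(np.array(target)-s["ee_pos"])/25,2),"turn",np.round((R0.inv()*Rt).as_rotvec()/.1,2))
E
python3 -c "
from h import *
go([650,157.8,320],-3.6)
print('big stack',*tri((349,286),(159,154)))"
```

```text
t 2.6 ee [ 450.9 -149.3  319.9] [-1.7998e+02  6.0000e-02 -3.4500e+00] w 94.1 F [-0.1 -0.3 -0.3]
shares shift [ 7.210e+00 -1.274e+01 -1.000e-02] turn [-0.    0.01  0.03]
big stack [ 225.361165   -276.94032998  177.04183118] 0.2570496372366904
```

carry_out:
  increments: "0.55 -0.98 0 0 0 0; 0.55 -0.98 0 0 0 0; 0.55 -0.98 0 0 0 0; 0.55 -0.98 0 0 0 0; 0.55 -0.98 0 0 0 0; 0.55 -0.98 0 0 0 0; 0.55 -0.98 0 0 0 0; 0.55 -0.98 0 0 0 0; 0.55 -0.98 0 0 0 0; 0.55 -0.98 0 0 0 0; 0.55 -0.98 0 0 0 0; 0.55 -0.98 0 0 0 0; 0.55 -0.98 0 0 0 0; 0 0 0 0 0 0; 0 0 0.5 0 0 0; 0 0 0.5 0 0 0; 0 0 0 0 0 0"

```text
time_s: 4.72
ee_pos: [647.3, 156.0, 293.4]
eef_rot: [179.9, 0.2, -3.5]
ft_force: [0.5, -0.2, 0.6]
gripper_width: 94.2
finger_force: 0.0
```

Run:
```python
from h import *; import cv2
go([650,157.8,250],-3.6)
m=[]
for n,u,v,in(("top",150,75),("scene",285,140)):
    f=imaging.grab_frame(n); cv2.imwrite(n+"1_raw.png",f)
    m.append(cv2.resize(f[v:v+100,u:u+80],(400,500),interpolation=cv2.INTER_CUBIC))
cv2.imwrite("pics/car1.png",np.hstack(m))
```

```text
t 4.725 ee [647.3 156.  293.4] [179.94   0.21  -3.51] w 94.2 F [ 0.5 -0.2  0.6]
shares shift [ 0.11 -0.08  1.73] turn [0.01 0.04 0.02]
```

View pics/car1.png

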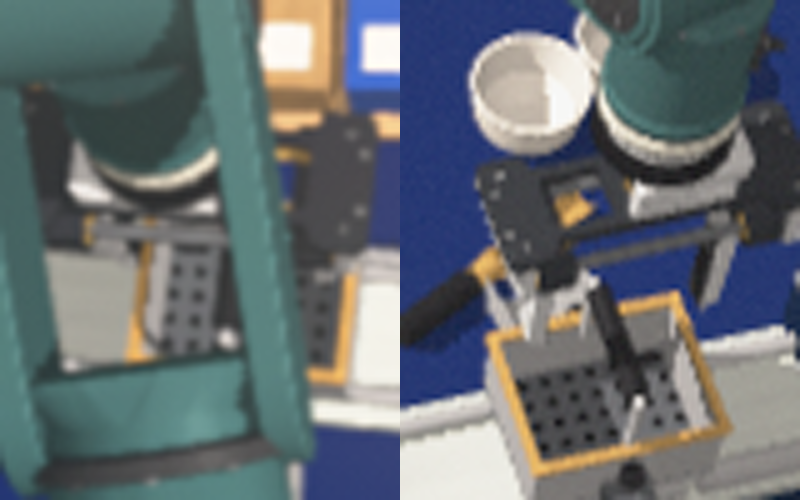

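The two fingers straddle the bail (scene crop: fingers at 540,310 and 705,290, bar 600,300–635,390). Descend and pinch.

carry_out:
  increments: "0.1 -0.08 0.55 0 0 0; 0 0 0.55 0 0 0; 0 0 0.55 0 0 0; 0 0 0 0 0 0"

```text
time_s: 5.32
ee_pos: [650.0, 158.7, 251.5]
eef_rot: [179.9, 0.2, -3.4]
ft_force: [-0.2, 0.2, 1.4]
gripper_width: 94.1
finger_force: 0.0
```

carry_out:
  increments: "0 0 0 0 0 0; 0 0 0 0 0 0; 0 0 0 0 0 0; 0 0 0 0 0 0; 0 0 0 0 0 0; 0 0 0 0 0 0; 0 0 0 0 0 0; 0 0 0 0 0 0"
  grip: 0
  newtons: 15

```text
time_s: 6.32
ee_pos: [650.9, 158.8, 254.2]
eef_rot: [180.0, -0.0, -3.5]
ft_force: [0.2, -0.7, 0.4]
gripper_width: 17.4
finger_force: 1.8
```

carry_out:
  increments: "0 0 0.1 0 0 0; 0 0 0 0 0 0; 0 0 0 0 0 0"

```text
time_s: 6.7
ee_pos: [651.0, 158.4, 254.1]
eef_rot: [180.0, -0.2, -3.5]
ft_force: [-1.3, -0.8, 5.4]
gripper_width: 15.7
finger_force: 15.0
```

carry_out:
  increments: "0 0.4 -0.1 0 0 0; 0 0.6 0 0 0 0; 0 0.7 0 0 0 0; 0 0.7 0 0 0 0; 0 0.7 0 0 0 0; 0 0.7 0 0 0 0; 0 0.7 0 0 0 0; 0 0.7 0 0 0 0; 0 0.7 0 0 0 0; 0 0.6 0 0 0 0; 0 0.4 0 0 0 0; 0 0.3 0 0 0 0; 0 0 0 0 0 0; 0 0 0 0 0 0"

```text
time_s: 8.45
ee_pos: [639.7, -6.2, 253.1]
eef_rot: [-178.6, 0.2, -2.6]
ft_force: [-0.6, 30.2, -0.3]
gripper_width: 82.7
finger_force: 15.0
```

Run:
```python
from h import *; import cv2
go([639,-21,253],-3.6)
m=[]
for n,u,v,in(("top",170,75),("scene",240,150)):
    f=imaging.grab_frame(n); cv2.imwrite(n+"2_raw.png",f)
    m.append(cv2.resize(f[v:v+110,u:u+110],(400,400),interpolation=cv2.INTER_CUBIC))
cv2.imwrite("pics/car2.png",np.hstack(m))
```

```text
t 8.45 ee [639.7  -6.2 253.1] [-1.7857e+02  1.7000e-01 -2.5600e+00] w 82.7 F [-0.6 30.2 -0.3]
shares shift [-0.    0.59 -0.01] turn [-0.25  0.03  0.18]
```

View pics/car2.png

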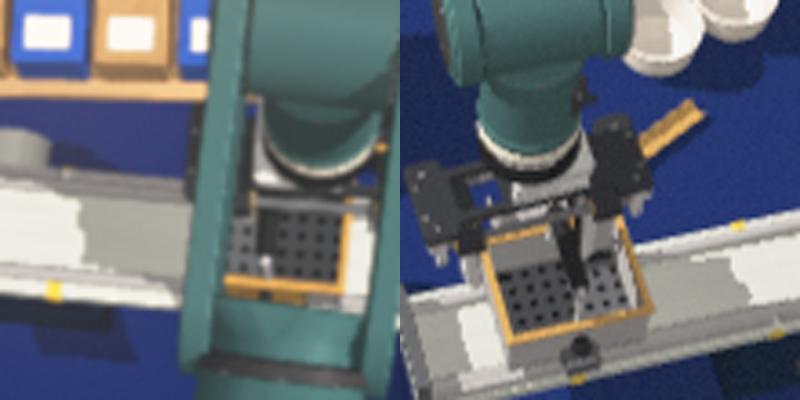

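Run:
```python
from h import *
np.set_printoptions(precision=1,suppress=True)
car=np.array([(48,60,0),(48,-60,0),(-48,-60,0),(-48,60,0)])
f=lambda S,z:least_squares(lambda p:(proj("scene",place(car,[p[0],p[1],z,p[2]]))-np.array(S)).ravel(),[640,0,-3.6])
for S in ([(351,226),(312.4,235),(302.6,208),(340.6,198.6)],[(309,235.3),(269.4,244),(263.4,216),(301,209.1)]):
    r=f(S,219); print(r.x,r.fun)
```

```text
[655.1 158.6  -3.9] [-0.4 -0.3  0.4 -0.4  0.6 -0.2 -0.7  1. ]
[645.4  28.6  -6.3] [ 0.   0.7  0.5 -0.5 -0.4 -0.  -0.2 -0.2]
```

carry_out:
  increments: "0 0 0 0 0 0; 0 0 0 0 0 0; 0 0 0 0 0 0; 0 0 0 0 0 0"

```text
time_s: 9.05
ee_pos: [639.7, -6.0, 253.1]
eef_rot: [-178.6, 0.2, -2.5]
ft_force: [0.6, 30.0, -1.0]
gripper_width: 81.9
finger_force: 15.0
```

Run:
```python
from h import *
np.set_printoptions(precision=1,suppress=True)
def atz(n,uv,z): return least_squares(lambda p:proj(n,[p[0],p[1],z])[0]-uv,[600,0]).x
for uv in[(243,160),(174,154.5),(186,155.5)]: print("top",uv,atz("top",uv,140))
for uv in[(288.7,254.5),(343.7,242),(333.5,212)]: print("scene",uv,atz("scene",uv,140))
import cv2
for n in("top","scene"):
    for k in (0,2):
        f=cv2.imread(f"{n}{k}_raw.png"); h=cv2.cvtColor(f,cv2.COLOR_BGR2HSV)
        m=cv2.inRange(h,(20,120,120),(32,255,255)); nn,_,st,c=cv2.connectedComponentsWithStats(m)
        print(n,k,[(c[i].round(1).tolist(),int(st[i,4]),atz(n,c[i],140)) for i in range(1,nn) if st[i,4]>=4])
```

```text
top (243, 160) [592.2  33.7]
top (174, 154.5) [605.3 244.3]
top (186, 155.5) [602.9 207.6]
scene (288.7, 254.5) [704.3  21.1]
scene (343.7, 242) [718.4 200.5]
scene (333.5, 212) [607.7 213.1]
top 0 [([184.1, 154.7], 15, array([605.4, 213.6])), ([243.1, 160.1], 14, array([591.8,  33.5])), ([75.2, 173.5], 18, array([540.7, 540. ]))]
top 2 [([184.1, 154.9], 17, array([604.5, 213.4])), ([74.9, 173.2], 12, array([541.4, 541. ])), ([187.0, 217.6], 5, array([413.5, 196.3])), ([179.5, 220.5], 4, array([404.5, 218.2]))]
scene 0 [([279.8, 223.4], 5, array([592.2,  32.1])), ([343.3, 241.4], 7, array([716.2, 200.1])), ([288.5, 254.0], 4, array([702.5,  21.1]))]
scene 2 [([332.8, 211.4], 5, array([604.9, 211.8])), ([343.3, 241.4], 7, array([716.2, 200.1])), ([288.8, 253.7], 6, array([701.7,  22.5]))]
```

The marks show that the discharge station is at (647, 28) and the car was not starting at 0. It is already at the station (645, 29), so I back off gently.

carry_out:
  increments: "0 0 0 0 0 0; 0 -0.3 0 0 0 0; 0 -0.4 0 0 0 0; 0 -0.4 0 0 0 0; 0 -0.4 0 0 0 0; 0 -0.4 0 0 0 0; 0 0 0 0 0 0; 0 0 0 0 0 0"
  newtons: 3

```text
time_s: 10.05
ee_pos: [643.1, 27.7, 254.2]
eef_rot: [-179.9, -0.0, -3.4]
ft_force: [-0.7, 4.5, 0.3]
gripper_width: 15.6
finger_force: 3.0
```

carry_out:
  increments: "0 -0.08 0 0 0 0; 0 -0.08 0 0 0 0; 0 0 0 0 0 0; 0 0 0 0 0 0"

```text
time_s: 10.55
ee_pos: [643.2, 28.5, 254.2]
eef_rot: [179.8, -0.0, -3.6]
ft_force: [0.9, -5.7, -1.1]
gripper_width: 15.8
finger_force: 3.0
```

carry_out:
  increments: "0 0.08 0 0 0 0; 0 0 0 0 0 0; 0 0 0 0 0 0; 0 0 0 0 0 0; 0 0 -0.3 0 0 0; 0 0 -0.8 0 0 0; 0 0 -1 0 0 0; 0 0 -1 0 0 0"
  grip: 0.5

```text
time_s: 11.55
ee_pos: [643.0, 28.7, 333.2]
eef_rot: [-180.0, -0.0, -3.4]
ft_force: [0.4, -0.4, 0.8]
gripper_width: 46.8
finger_force: 0.0
```

carry_out:
  increments: "-0.61 0.97 0 0 0 0; -0.61 0.97 0 0 0 0; -0.61 0.97 0 0 0 0; -0.61 0.97 0 0 0 0; -0.61 0.97 0 0 0 0; -0.61 0.97 0 0 0 0; -0.61 0.97 0 0 0 0; -0.61 0.97 0 0 0 0; -0.61 0.97 0 0 0 0; -0.61 0.97 0 0 0 0; -0.61 0.97 0 0 0 0; 0 0 0 0 0 -0.94; 0 0 0.4 0 0 -0.94; 0 0 0.6 0 0 -0.94; 0 0 0.8 0 0 -0.94; 0 0 0.8 0 0 -0.94; 0 0 0.8 0 0 -0.94; 0 0 0 0 0 0"
  grip: 0.4

```text
time_s: 13.8
ee_pos: [458.9, -227.2, 245.6]
eef_rot: [-179.9, 0.1, 28.8]
ft_force: [0.2, -0.4, 0.1]
gripper_width: 37.6
finger_force: 0.0
```

Run:
```python
from h import *; import cv2
go([459,-229,200],28.5)
m=[]
for n,u,v,w,h in(("top",300,140,100,100),("scene",135,165,100,100)):
    f=imaging.grab_frame(n); cv2.imwrite(n+"3_raw.png",f)
    m.append(cv2.resize(f[v:v+h,u:u+w],(400,400),interpolation=cv2.INTER_CUBIC))
f=cv2.imread("top3_raw.png");m.append(cv2.resize(f[100:180,160:280],(400,267),interpolation=cv2.INTER_CUBIC))
g=cv2.imread("scene3_raw.png")[180:260,240:360];m.append(cv2.resize(g,(400,267),interpolation=cv2.INTER_CUBIC))
M=np.vstack([np.hstack(m[:2]),np.hstack(m[2:])])
cv2.imwrite("pics/s3.png",cv2.resize(M,(700,int(M.shape[0]*.875))))
```

```text
t 13.8 ee [ 458.9 -227.2  245.6] [-1.7985e+02  8.0000e-02  2.8810e+01] w 37.6 F [ 0.2 -0.4  0.1]
shares shift [-0.03  0.07  1.82] turn [-0.03  0.01  0.05]
```

View pics/s3.png

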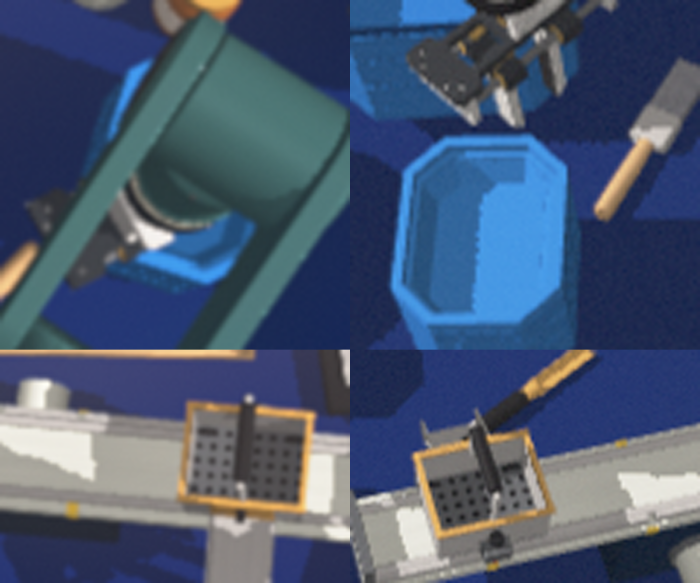

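Car: the plunger knob sits over the yellow mark (scene crop 495,545 / 493,567), bail clear. The stack is untouched and the fingers (scene crop 510,110 and 555,80) hang above the tray's near-left corner. I'll refine numbers.

Run:
```python
from h import *
np.set_printoptions(precision=1,suppress=True)
car=np.array([(48,60,0),(48,-60,0),(-48,-60,0),(-48,60,0)])
T=[(224.5,117.8),(268,121.3),(263.9,156.6),(221.7,151.4)];S=[(309.2,234.9),(270.9,243.4),(262.3,217),(301.7,208.1)]
p,r=fit(car,dict(enumerate(T)),dict(enumerate(S)),[645,28,222,-4]);print("car",p,r)
def fz(m,top,sc,p0,z):
    def f(p):
        W=place(m,[p[0],p[1],z,p[2]]);return np.concatenate([(proj(n,W[list(d)])-np.array(list(d.values()))).ravel() for n,d in(("top",top),("scene",sc)) if d])
    r=least_squares(f,p0,loss="soft_l1");return r.x,np.sqrt(np.mean(f(r.x)**2))
print("car z222",*fz(car,dict(enumerate(T)),dict(enumerate(S)),[645,28,-4],222))
Sv=[(150.7,215.9),(162.1,204.1),(186.4,204.1),(197,215),(195.6,243.6),(183.6,256.4),(159.3,257),(147,245)]
Tv=[(336.4,161),(351,153),(376.6,160.4),(385.4,175),(325,198)]
W=place(OCT,[514.8,-301.9,155,-16.5])
near=lambda n,V:{int(np.argmin(np.hypot(*(proj(n,W)-q).T))):q for q in map(np.array,V)}
A,B=near("top",Tv),near("scene",Sv)
for z in(155,160):
  for n,a,b in(("both",A,B),("top",A,{}),("scene",{},B)):
    x,e=fz(OCT,a,b,[514,-300,-16],z); c=place(np.array([[-74,54,0.]]),[x[0],x[1],z,x[2]])[0]; print(z,n,x,e,"c2",c)
```

```text
car [644.   28.7 218.5  -4.2] [ 0.6  0.6 -1.5  0.7 -0.4 -2.2 -0.1 -0.8  0.1 -0.  -0.3  0.4  0.1 -0.6
 -1.8  0. ]
car z222 [644.5  28.3  -4.2] 0.9845168381864403
155 both [ 514.1 -301.4  -16.6] 1.0129668315239833 c2 [ 458.6 -228.5  155. ]
155 top [ 514.5 -303.5  -16.1] 0.3359951712198184 c2 [ 458.4 -231.   155. ]
155 scene [ 513.3 -300.2  -16.4] 1.1724181560228244 c2 [ 457.5 -227.6  155. ]
160 both [ 514.5 -300.8  -16.5] 1.0481044423337156 c2 [ 458.9 -228.   160. ]
160 top [ 513.4 -302.3  -16.2] 0.29006467929473534 c2 [ 457.4 -229.8  160. ]
160 scene [ 516.1 -300.1  -16.4] 1.2141309148202748 c2 [ 460.3 -227.5  160. ]
```

carry_out:
  increments: "-0.03 0.05 0.7 0 0 0.05; 0 0 0.8 0 0 0; 0 0 0.8 0 0 0; 0 0 0.6 0 0 0; 0 0 0.4 0 0 0; 0 0 0.3 0 0 0; 0 0 0 0 0 0; 0 0 0 0 0 0"

```text
time_s: 14.9
ee_pos: [459.8, -229.3, 157.4]
eef_rot: [179.9, -0.0, 28.6]
ft_force: [0.7, 0.0, -0.8]
gripper_width: 37.8
finger_force: 0.0
```

carry_out:
  increments: "0 0 0.28 0 0 0; 0 0 0 0 0 0; 0 0 0 0 0 0; 0 0 0 0 0 0"
  grip: 0.2
  newtons: 3

```text
time_s: 15.4
ee_pos: [459.6, -229.2, 149.9]
eef_rot: [180.0, -0.0, 28.6]
ft_force: [-0.5, -0.2, 0.3]
gripper_width: 18.9
finger_force: 0.0
```

carry_out:
  increments: "0 0 0 0 0 0; 0 0 0 0 0 0; 0 0 0 0 0 0"
  grip: 0

```text
time_s: 15.78
ee_pos: [459.3, -228.7, 149.8]
eef_rot: [-180.0, 0.0, 28.6]
ft_force: [-1.7, 2.3, 1.8]
gripper_width: 9.2
finger_force: 3.0
```

carry_out:
  increments: "0 -0.06 0 0 0 0; 0 0 0 0 0 0; 0 0 0 0 0 0"

```text
time_s: 16.15
ee_pos: [459.2, -228.5, 149.8]
eef_rot: [179.9, -0.0, 28.6]
ft_force: [0.7, -2.1, -1.9]
gripper_width: 9.2
finger_force: 3.0
```

carry_out:
  increments: "0 0 -0.02 0 0 0; 0 0 0 0 0 0; 0 0 0 0 0 0"
  newtons: 40

```text
time_s: 16.52
ee_pos: [458.9, -228.2, 150.0]
eef_rot: [180.0, 0.0, 28.6]
ft_force: [1.3, -4.7, -3.8]
gripper_width: 8.4
finger_force: 40.0
```

Run:
```python
from h import *
np.set_printoptions(precision=3,suppress=True)
from plant import manip
s=manip.state(); p=np.array(s["ee_pos"]); R0=Ro.from_euler("xyz",s["eef_rot"],degrees=True)
print(s["time_s"],p,np.array(s["eef_rot"]),np.array(s["ft_force"]),np.array(s["torque"]),s["finger_force"])
Y=R0.as_matrix()[:,1]; Y[2]=0; Y/=np.linalg.norm(Y)   # inward horizontal, held corner -> far
piv=p+Y*(181+3); piv[2]=144
ax=np.cross([0,0,1],Y) # candidate axis
rows=[];pp,RR=p,R0
for th in np.cumsum([1,1.5]+[2]*5):
    for sg in(1,-1):
        D=Ro.from_rotvec(sg*np.radians(th)*ax); q=piv+D.apply(p-piv)
        if q[2]>p[2]: break
    Rn=D*R0; print(th,q-p,"shift",RR.inv().apply(q-pp)/25,"turn",(RR.inv()*Rn).as_rotvec()/.1); pp,RR=q,Rn
```

```text
16.525 [ 458.874 -228.202  149.956] [179.962   0.015  28.567] [ 1.295 -4.741 -3.803] [-0.857 -0.563 -0.114] 39.97946262359619
1.0 [ 0.063 -0.116  3.21 ] shift [-0.     0.005 -0.128] turn [ 0.175 -0.    -0.   ]
2.5 [ 0.208 -0.382  8.02 ] shift [-0.     0.009 -0.193] turn [ 0.262  0.    -0.   ]
4.5 [ 0.495 -0.909 14.418] shift [-0.     0.013 -0.257] turn [ 0.349 -0.    -0.   ]
6.5 [ 0.888 -1.631 20.791] shift [-0.     0.013 -0.257] turn [ 0.349 -0.    -0.   ]
8.5 [ 1.387 -2.548 27.132] shift [-0.     0.013 -0.257] turn [ 0.349  0.    -0.   ]
10.5 [ 1.992 -3.659 33.432] shift [-0.     0.013 -0.257] turn [ 0.349 -0.    -0.   ]
12.5 [ 2.702 -4.963 39.684] shift [-0.     0.013 -0.257] turn [ 0.349 -0.    -0.   ]
```

carry_out:
  increments: "0 0.05 0 0 0 0; 0 0 -0.13 0.17 0 0; 0 0.01 -0.19 0.26 0 0; 0 0.01 -0.26 0.35 0 0; 0 0 0 0 0 0"

```text
time_s: 17.15
ee_pos: [459.3, -229.3, 165.7]
eef_rot: [-175.4, 0.0, 28.6]
ft_force: [-2.9, 1.1, 0.8]
gripper_width: 8.4
finger_force: 40.0
```

carry_out:
  increments: "0 0.01 -0.26 0.35 0 0; 0 0.01 -0.26 0.35 0 0; 0 0.01 -0.26 0.35 0 0; 0 0.01 -0.13 0.17 0 0; 0 0 0 0 0 0; 0 0 0 0 0 0"

```text
time_s: 17.9
ee_pos: [461.6, -232.7, 187.1]
eef_rot: [-168.6, -0.0, 28.6]
ft_force: [0.3, -0.1, -0.5]
gripper_width: 8.6
finger_force: 40.0
```

Run:
```python
from h import *; import cv2
from plant import manip
s=manip.state();print(np.round(s["ft_force"],2),np.round(s["torque"],2))
m=[]
for n,u,v in(("top",300,140),("scene",135,175)):
    f=imaging.grab_frame(n); cv2.imwrite(n+"4_raw.png",f)
    m.append(cv2.resize(f[v:v+100,u:u+80],(400,500),interpolation=cv2.INTER_CUBIC))
cv2.imwrite("pics/s4.png",np.hstack(m))
```

```text
[ 0.34 -0.07 -0.46] [-0.13 -0.08  0.04]
```

View pics/s4.png

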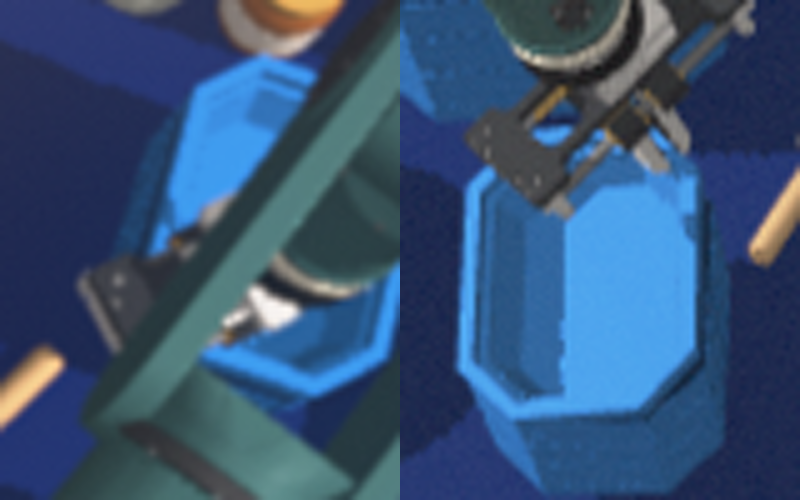

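Tray corner 2 is up ~37 mm with the far corner still seated (scene crop: gap at 700,210–715,330; far corner 510,410 tight). Lift off.

carry_out:
  increments: "0 0 0 0 0 0; 0 -0.02 -0.1 0 0 0; 0 -0.04 -0.2 0 0 0; 0 -0.06 -0.3 0 0 0; 0 -0.06 -0.3 0 0 0; 0 -0.08 -0.4 0 0 0; 0 -0.08 -0.4 0 0 0; 0 -0.12 -0.6 0 0 0; 0 -0.12 -0.6 0 0 0; 0 -0.12 -0.6 0 0 0; 0 -0.12 -0.6 0 0 0; 0 0 0 0 0 0; 0 0 0 0 0 0"
  newtons: 55

```text
time_s: 19.62
ee_pos: [461.7, -233.2, 291.2]
eef_rot: [-168.5, 0.0, 28.6]
ft_force: [0.0, -1.2, -1.4]
gripper_width: 8.2
finger_force: 55.0
```

Run:
```python
from h import *; import cv2
from plant import manip
s=manip.state();print(np.round(s["ft_force"],2),np.round(s["torque"],2))
m=[]
for n,u,v in(("top",290,140),("scene",135,155)):
    f=imaging.grab_frame(n); cv2.imwrite(n+"5_raw.png",f)
    m.append(cv2.resize(f[v:v+120,u:u+96],(400,500),interpolation=cv2.INTER_CUBIC))
cv2.imwrite("pics/s5.png",np.hstack(m))
```

```text
[ 0.02 -1.19 -1.4 ] [-0.02 -0.05  0.06]
```

View pics/s5.png

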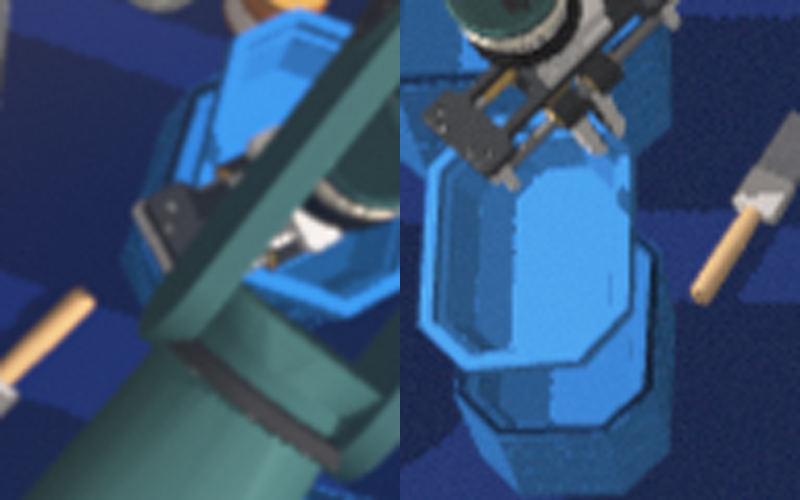

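One tray lifted (weight 1.4 N), stack unmoved. Level it, turn, and retract before lowering.

carry_out:
  increments: "0 0 0 -0.3 0 0; 0 0 0 -0.5 0 0; 0 0 0 -0.5 0 0; 0 0 0 -0.5 0 0; 0 0 0 -0.2 0 0; 0 0 0 0 0 -0.5; 0 0 0 0 0 -0.8; 0 0 0 0 0 -0.8; 0 0 0 0 0 -0.8; 0 0 0 0 0 -0.8; 0 0 0 0 0 -0.8; 0 0 0 0 0 -0.8; 0 0 0 0 0 -0.8; 0 0 0 0 0 -0.8; 0 0 0 0 0 -0.8; 0 0 0 0 0 -0.8; 0 0 0 0 0 -0.8; 0 0 0 0 0 -0.7; 0 0 0 0 0 0"

```text
time_s: 22.1
ee_pos: [461.6, -233.2, 291.4]
eef_rot: [-180.0, 0.0, 85.8]
ft_force: [0.4, 0.6, -1.8]
gripper_width: 8.3
finger_force: 55.0
```

carry_out:
  increments: "0.4 -0.3 0 0 0 0; 0.76 -0.55 0 0 0 0; 0.76 -0.55 0 0 0 0; 0.76 -0.55 0 0 0 0; 0.76 -0.55 0 0 0 0; 0.76 -0.55 0 0 0 0; 0.76 -0.55 0 0 0 0; 0.76 -0.55 0 0 0 0; 0.76 -0.55 0 0 0 0; 0.76 -0.55 0 0 0 0; 0.76 -0.55 0 0 0 0; 0.76 -0.55 0 0 0 0; 0.76 -0.55 0 0 0 0; 0.38 -0.27 0 0 0 0; 0 0 0 0 0 0; 0 0 0 0 0 0"

```text
time_s: 24.1
ee_pos: [300.9, 26.2, 291.6]
eef_rot: [180.0, 0.0, 85.8]
ft_force: [-0.7, -0.3, -1.0]
gripper_width: 7.8
finger_force: 55.0
```

Run:
```python
from h import *; import cv2
go([300,25,108],86)
m=[]
for n,u,v in(("top",180,140),("scene",190,120)):
    f=imaging.grab_frame(n); cv2.imwrite(n+"6_raw.png",f)
    m.append(cv2.resize(f[v:v+160,u:u+128],(400,500),interpolation=cv2.INTER_CUBIC))
cv2.imwrite("pics/s6.png",np.hstack(m))
lip=np.array([523.6,37.6,130]); d=33*np.array([.075,.997,0])
print("lip ends top",proj("top",[lip+d,lip-d]),"scene",proj("scene",[lip+d,lip-d]))
```

```text
t 24.1 ee [300.9  26.2 291.6] [1.7999e+02 2.0000e-02 8.5840e+01] w 7.8 F [-0.7 -0.3 -1. ]
shares shift [-0.05 -0.03  7.34] turn [ 0.    0.   -0.03]
lip ends top [[230.50840693 181.76626328]
 [252.09299358 183.77975865]] scene [[283.80187658 205.03522491]
 [264.57707813 209.2089623 ]]
```

View pics/s6.png

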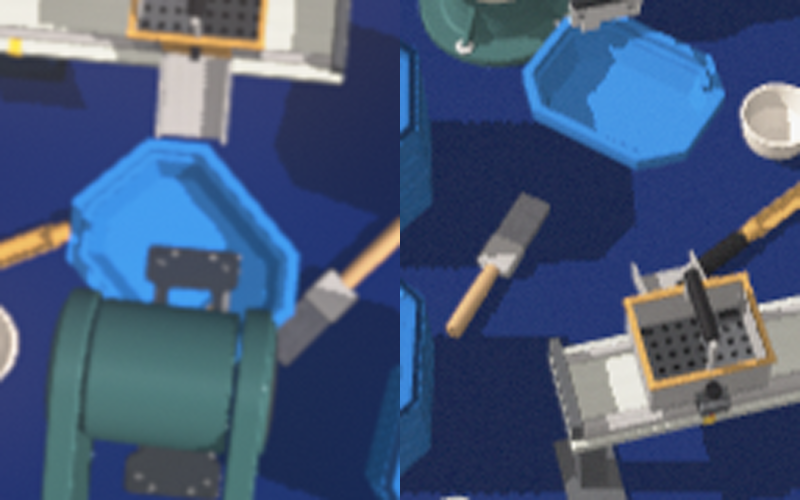

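Run:
```python
from h import *
np.set_printoptions(precision=2,suppress=True)
S=np.array([(523,70),(530,100),(632,165),(690,152),(722,95),(705,55),(640,17)])-[400,0]; S=S/3.125+[190,120]
T=np.array([(150,142),(210,142),(297,262),(292,318),(72,212)])/3.125+[180,140]
W=lambda p:Ro.from_rotvec(p[3:]).apply(OCT)+p[:3]
p0=np.r_[300.9+91,26+8,301.6,0,0,np.radians(41)]
a=[int(np.argmin(np.hypot(*(proj("scene",W(p0))-q).T))) for q in S]; b=[int(np.argmin(np.hypot(*(proj("top",W(p0))-q).T))) for q in T]
print(a,b)
def f(p): return np.r_[(proj("scene",W(p))[a]-S).ravel(),(proj("top",W(p))[b]-T).ravel()]
print(f(p0))
r=least_squares(f,p0,loss="soft_l1"); n=Ro.from_rotvec(r.x[3:]).as_matrix()[:,2]; se=np.sqrt(np.diag(np.linalg.inv(r.jac.T@r.jac)))
print(r.x[:3],"tilt deg n",np.degrees(n[:2]),f(r.x),"se",se[:3],np.degrees(se[3:]))
```

```text
[5, 4, 3, 2, 1, 0, 7] [2, 3, 4, 5, 1]
[ -0.72  -0.52   0.57   2.27   0.98  -2.56  -1.67  -1.76   0.33  -1.23
   1.24  -0.65 -10.06  -3.09  -0.82  -1.12  -0.88   0.57   0.59  -3.06
   0.56  -1.49   0.69  -4.35]
[389.19  35.13 292.27] tilt deg n [-0.67  0.62] [-0.37 -0.01  0.59  2.65  0.38 -1.78 -2.27 -0.62  0.09  0.44  1.32  1.12
 -9.42 -1.69 -0.29  0.2  -0.54  2.22  0.03 -1.05 -0.38  0.36  1.1  -3.58] se [1.62 1.16 3.49] [3.42 2.83 0.89]
```

carry_out:
  increments: "0 0 0.4 0 0 0; 0 0 0.6 0 0 0; 0 0 0.6 0 0 0; 0 0 0.6 0 0 0; 0 0 0.6 0 0 0; 0 0 0.6 0 0 0; 0 0 0.6 0 0 0; 0 0 0.6 0 0 0; 0 0 0.6 0 0 0; 0 0 0.6 0 0 0; 0 0 0.6 0 0 0; 0 0 0.6 0 0 0; 0 0 0.3 0 0 0; 0 0 0 0 0 0; 0 0 0 0 0 0"

```text
time_s: 26.08
ee_pos: [301.2, 26.5, 109.7]
eef_rot: [179.9, 0.0, 85.9]
ft_force: [-0.6, -0.4, -1.8]
gripper_width: 8.1
finger_force: 55.0
```

```bash
python3 -c "
from h import *
go([404,31,108],85.8)"
```

```text
t 26.075 ee [301.2  26.5 109.7] [1.7993e+02 1.0000e-02 8.5870e+01] w 8.1 F [-0.6 -0.4 -1.8]
shares shift [0.48 4.09 0.07] turn [0.01 0.   0.01]
```

carry_out:
  increments: "0.1 0.3 0.07 0 0 0; 0.1 0.5 0 0 0 0; 0.1 0.5 0 0 0 0; 0.1 0.5 0 0 0 0; 0.08 0.5 0 0 0 0; 0 0.5 0 0 0 0; 0 0.5 0 0 0 0; 0 0.5 0 0 0 0; 0 0.3 0 0 0 0; 0 0 0 0 0 0; 0 0 0 0 0 0; 0 0 0 0 0 0"

```text
time_s: 27.58
ee_pos: [403.5, 31.2, 107.4]
eef_rot: [180.0, 0.0, 85.9]
ft_force: [-0.0, 0.3, -2.5]
gripper_width: 8.6
finger_force: 55.0
```

Run:
```python
from h import *; import cv2
go([404,31,108],85.8)
m=[]
for n,u,v in(("top",195,130),("scene",225,150)):
    f=imaging.grab_frame(n); cv2.imwrite(n+"7_raw.png",f)
    m.append(cv2.resize(f[v:v+100,u:u+80],(400,500),interpolation=cv2.INTER_CUBIC))
cv2.imwrite("pics/s7.png",np.hstack(m))
```

```text
t 27.575 ee [403.5  31.2 107.4] [180.     0.    85.88] w 8.6 F [-0.   0.3 -2.5]
shares shift [-0.01  0.02 -0.02] turn [0.   0.   0.01]
```

View pics/s7.png

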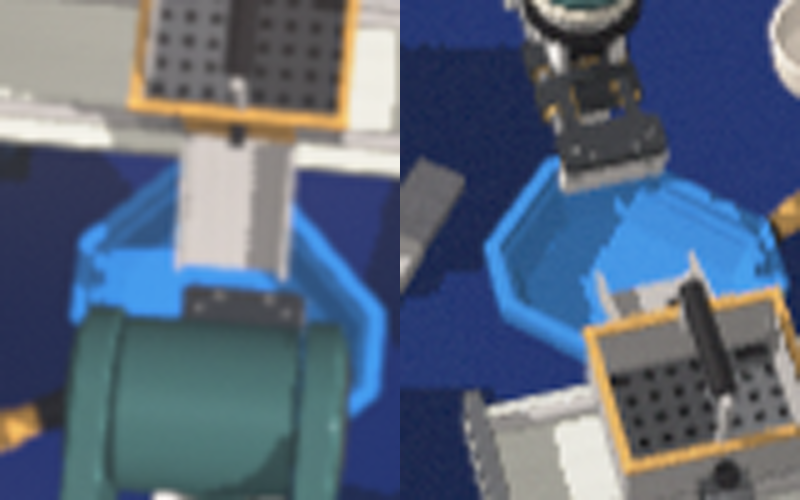

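Run:
```python
from h import *
np.set_printoptions(precision=2,suppress=True)
S=np.array([(242,199),(245,211),(263,222),(255,182),(302,202.4)]);T=np.array([(212,177),(209.4,193.6),(272,193),(271,211)])
c2=np.array([-74,54,0.])
W=lambda p:Ro.from_rotvec(p[3:6]).apply(OCT-c2)+p[:3]
g=np.array([403.5,31.2,117.4])
p0=np.r_[g,0,0,np.radians(41),0,0,0,0]
a=[int(np.argmin(np.hypot(*(proj("scene",W(p0))-q).T))) for q in S]; b=[int(np.argmin(np.hypot(*(proj("top",W(p0))-q).T))) for q in T]
print(a,b)
res=lambda p:np.r_[(proj("scene",W(p))[a]-S+p[6:8]).ravel(),(proj("top",W(p))[b]-T+p[8:10]).ravel()]
f=lambda p:np.r_[res(p),(p[:3]-g)/[4,4,3],p[6:]/1.]
print(res(p0))
r=least_squares(f,p0,loss="soft_l1"); n=Ro.from_rotvec(r.x[3:6]).as_matrix()[:,2]; se=np.sqrt(np.diag(np.linalg.inv(r.jac.T@r.jac)))
print(r.x[:3],"n deg",np.degrees(n[:2]),res(r.x),"se",se[:3],np.degrees(se[3:6]),r.x[6:])
```

```text
[5, 4, 3, 6, 1] [1, 0, 4, 5]
[-0.54 -0.75 -0.03 -0.28 13.06  4.77 -1.59 -0.47  0.1   3.2  -0.75  0.44
  0.13 -0.04  0.   -1.08 -0.39 -2.8 ]
[402.19  32.44 116.36] n deg [-8.2  -7.39] [-0.26 -0.23 -0.43 -0.78 11.67  1.41 -0.78  0.3  -0.18 -0.93 -0.23 -0.44
  0.21 -0.41  0.56  1.03 -0.53 -0.65] se [2.84 2.54 3.08] [3.35 2.89 0.96] [ 0.49  0.46 -0.    0.78]
```

The lip (top crop 180–290, 272) is centred over the tray's interior. The clear rim corners fit a level tray at the expected height to about 1.6 px, and the wrist carries only about the tray's weight.

```bash
python3 -c "
from plant import manip,hand_in
s=manip.state();print(s['ee_pos'],s['ft_force'],s['joint_vel']);print(hand_in())"
```

```text
[403.64382396  31.17956147 107.48678902] [ 0.49647038 -0.43767122 -1.48745322] [ 0.03426856  0.06879723  0.02121168 -0.00017953  0.03653065  0.0508495 ]
the job is handed in; nothing more can be done
None
```

Handed in at about 28 s; no verdict came back. The car sits in the discharge notch (it held against about 5 N each way) and the one peeled tray is held still, level as far as the images show, about 13 mm under the spout lip. While moving the car I pushed on past the notch and pressed it with about 30 N before backing off.

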